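# Set the loose rivet of a loaf-tin lid under the pan-rivet press

### The arm

A 6-joint arm with a two-finger parallel gripper is mounted at the origin on the work surface. World frame = base frame: x ahead of the robot, y to its left, z up, the work surface at z = 0. Lengths are in m, angles in rad, forces in N, time in s.
With the tool pointing down it reaches from about 0.275 to 0.975 m from the base axis. Payload 8.4 kg.
Tool frame: the origin (TCP) lies between the finger pads; the fingertips stand 22 mm ahead of it and the grasp point (between the pads) lies 3 mm ahead of it (ctrl.nose_length is the distance from the TCP to the fingertips, in m); z points along the fingers, y is the line along which they close (so a half turn about z gives the same grasp; the last joint's range is limited). The gripper opens to 92 mm and grips with 3 to 60 N. Pads are 20 mm wide; open, the fingers measure 128 mm over their backs; the gripper's body (75 mm by 189 mm) begins 69 mm behind the grasp point.
Start: joints at [-1.2, 0.353, 1.633, -0, 1.155, -0.002], TCP at [0.228, -0.582, 0.237] pointing down, gripper open.
Joint ranges: [-2.63, 2.63], [-0.92, 2.1], [0.06, 2.66], [-1.3, 4.44], [0, 2.69], [-3.02, 3.02]. Speed limits (rad/s): [2.22, 2.22, 2.79, 3.14, 3.14, 3.14].

### API

Orientations are given as [roll, pitch, yaw] about the fixed x, y, z axes, in that order (R = Rz(yaw) Ry(pitch) Rx(roll)).
In Python, from plant import ctrl, snapshot, order gives the robot as it stands.
- The arm moves only by the shell command python3 -m jog 'ROWS' [OPENING]. ROWS is JSON, a list that holds one entry, the list of rows, each a list of 6 numbers: the shift along the tool's x, y, z each as a share of 0.03 m, from -1 to 1, then the turn, a rotation vector about the tool's x, y, z each as a share of 6 degrees, from -1 to 1. In form: [[[tx, ty, tz, rx, ry, rz], ...]]. A call has 1 to 10 rows; each row shifts and turns the commanded pose from where the row before left it, along the tool's axes as they then stand; what a row does not reach is not made up. A row lasts 1/8 s, in which the tool goes at most 62.5 mm and 10.7 degrees, less where a joint would pass 70% of its speed; a pose out of reach is approached as far as the arm can. A call with a number of a shift or a turn outside -1 to 1 is refused whole. A call with a gripper value outside its range is refused whole. OPENING is the opening, from 0 (shut) to 1 (fully open), set as the call begins (- or left out, the last holds). The fingers move at their own pace and stop on an object; the grip force is fixed at half the most. Time passes only in rows, so rows that do not move let the fingers close. It gives the time, the measured TCP pose, the force, the opening and the grip force at its end, in the units of the state.
- ctrl.get_state(): the state, without advancing time (a new reading comes with each control period).
- snapshot(name): name is "side" or "top"; returns a dict with "pixels" (400x640x3 uint8, red, green, blue), "depth" (400x640 float32, m along the optical axis (not along the pixel's ray), 0 where there is no reading), "camera_matrix" (3x3 intrinsics, pixels), "k1" (the pictures are not rectified: a ray, as slopes to the right and down, at radius r is drawn at 1 + k1 r^2 times it, then the intrinsics apply), "position" and "rotation" of the camera in the world. Camera axes: x right, y down, z forward; pixel columns grow to the right and rows downward; lengths in m; the calibration is good to about 2 mm. A picture is of the moment at which its call begins.
- order.hand_in(): hands the job in; it is judged then, once.
The state is a dict: "time_s": time; "joint_positions": joint angles; "qvel": joint speeds; "tau": joint torques, N m; "ee_pos": TCP position; "eef_rot": TCP orientation; "force": force on the tool from outside, world axes, zero at the start; "moment": the same for the moment, N m; "grip_width": opening from 0.0 (shut) to 1.0 (fully open); "grip_force": force on a finger pad.
Only numpy, scipy, OpenCV 4.12 (cv2) and the standard library are available. Lean on these libraries where they do the work, as an engineer would, in place of code of your own. Each camera call takes 0.05 s, during which the arm holds its last target. There are 200 camera calls.

### The job

The rivet of the loaf-tin lid's hanging eye is loose. Slide the lid flat along the counter by its handle, round the things standing about, until the rivet sits straight under the punch tip of the rivet press, and let go of it. Then push the press's pedal, which is tucked under the wire shelf, down to its stop to set the rivet, and let the pedal come up again, leaving the lid where it is and the saucepan, pepper mill, mug, spice jar and tea tin undisturbed.

Things in the scene. Friction and masses are not known exactly. Their poses are not given: they have to be found in the camera images.
- press: Grey rivet press, fixed, 210 mm tall, elsewhere in each episode. Origin on the counter straight below the punch tip; x from its open front to its column, y to its left, z up. No base under the punch: work slides on the bare counter. Pedal on its right (y = -150 mm) between two 78 mm high cheeks at x = 95. Foot plate 8 mm high, x = 80 to 140, y = -220 to 80.
- press_column (a point): Foot of the press column (36 mm in x, 50 mm in y, 210 high), at x = 98, y = 0 mm of the press. An arm at z = 165 to 210 joins it to the head over the tip: 36 x 34 mm, from z = 73 up to 210, with a 22 mm wide nose below it down to z = 44.
- punch_tip (a point): The fixed punch tip of the press, 10 mm wide, 30 mm above the counter; axes as the press.
- pedal_pad (a point): Middle of the top of the pedal's black rubber pad, at x = -5, y = -150 mm of the press, 65 mm above the counter at rest and 37 at the stop. Pad 40 mm along press x, 52 along y; its front edge is 15 mm ahead of this point. Turns with the pedal; axes as the press at rest.
- pedal (a joint): Pedal angle in rad: 0 up (at rest), 0.28 fully down on its stop. A spring brings it back; about 3 N on the pad starts it and 11 N holds it on the stop. Hinge along press y, at press x = 95, y = -150, z = 58 mm.
- shelf_edge (a point): Middle of the front bar (8 mm thick) of the wire shelf over the pedal, 190 mm above the counter, at x = -24, y = -150 mm of the press and fixed to it. The shelf covers x = -24 to 120, y = -225 to -78; legs only at the back (x = 120). The pad ends 4 mm behind this bar, so the tool must lean to reach in under it from the front.
- lid: Flat aluminium lid of a loaf tin, 150 x 90 x 5 mm, 0.35 kg, lying on the counter. Origin at the centre of its underside, x along its length towards the rivet, z up. Black strap handle at the other end. A thin wire eye reaches 7 mm past the rivet end.
- lid_handle (a point): Centre of the lid's handle bar: 64 mm long along lid x, 12 mm thick (lid y), 12 mm high, from 30 to 42 mm above the counter, at x = -40, y = 0 of the lid, standing on two posts at its ends.
- rivet (a point): The loose rivet, a dark 12 mm dome on the lid's far end, at x = 55, y = 0 of the lid, top 9 mm above the counter.
- saucepan: Bystander: covered steel saucepan, 140 mm across, 92 mm high with knob, two black ears reaching 93 mm from the centre along its y. Origin at the centre of its underside.
- pepper_mill: Bystander: dark wooden pepper mill, 52 mm across, 140 mm high. Origin at the centre of its underside.
- mug: Bystander: white mug, 76 mm across, 90 mm high, handle to its +y (reaching about 75 mm from the centre). Origin at the centre of its underside.
- spice_jar: Bystander: amber spice jar, 44 mm across, 85 mm high. Origin at the centre of its underside.
- tea_tin: Bystander: aluminium tea tin, 66 mm across, 100 mm high. Origin at the centre of its underside.

How it is judged:
On the way, in this order (a step that is already met when the one before it is completed fails the run):
1. the rivet sits under the punch tip, within 5 mm sideways, with the lid flat on the counter, at rest and let go (horizontal distance between rivet and punch_tip below 0.005 m and angle between lid's own z axis and vertical below 0.06 rad and height (world z) of lid below 0.005 m and linear speed of lid below 0.02 m/s and contact force between the fingers and lid below 0.1 N), for 0.3 s.
2. the pedal is pushed down to its stop (0.26 rad or more) and kept there 0.2 s, with the rivet still within 5 mm of the punch tip sideways (value of joint pedal above 0.26 rad and horizontal distance between rivet and punch_tip below 0.005 m), for 0.2 s.
At the end, for the whole second after the job is handed in: The lid lies flat on the counter at rest with its rivet within 5 mm (sideways) of the punch tip, and the pedal is up again (below 0.04 rad) (horizontal distance between rivet and punch_tip below 0.005 m and angle between lid's own z axis and vertical below 0.06 rad and height (world z) of lid below 0.005 m and linear speed of lid below 0.02 m/s and value of joint pedal below 0.04 rad); the robot touches nothing.
It fails at once if the lid is carried instead of slid: it rises more than 25 mm off the counter or tips more than 0.35 rad (height (world z) of lid above 0.025 m or angle between lid's own z axis and vertical above 0.35 rad).
It fails at once if the pedal is pushed (past 0.1 rad) while the rivet is more than 5 mm from the punch tip sideways (value of joint pedal above 0.1 rad and horizontal distance between rivet and punch_tip above 0.005 m).
It fails at once if a bystander (saucepan, pepper mill, mug, spice jar or tea tin) is shifted more than 20 mm or tipped more than 0.4 rad (distance of any of saucepan, pepper_mill, mug, spice_jar, tea_tin from where it was at the start of the episode above 0.02 m or angle between any of saucepan, pepper_mill, mug, spice_jar, tea_tin's own z axis and vertical above 0.4 rad).
It also fails if it takes over 54 s, if anything falls off the work surface, if the arm or the gripper's body presses on something with over 40 N, if the wrist force passes 120 N, or if a joint passes its speed limit or range.

## Working session

There is one attempt and no reset: what is moved stays moved. The work goes in short steps, Python scripts to look and compute and a shell command to move; the robot and the scene stay as the last step left them, time stands still between calls to the robot, and variables do not carry over. Pictures are saved under pics/ and viewed, at most 10 in all, crops included, and the job is handed in when it is done.

```bash
mkdir -p pics; ls; cat > h.py <<'E'
import numpy as np, cv2
from plant import ctrl, snapshot, order
def snap(n):
    s=snapshot(n); np.savez('/tmp/%s.npz'%n,**{k:np.array(v) for k,v in s.items()}); return s
def load(n): return dict(np.load('/tmp/%s.npz'%n))
def rays(s,uv):
    uv=np.atleast_2d(uv).astype(float);K=np.array(s['camera_matrix'])
    d=np.c_[(uv[:,0]-K[0,2])/K[0,0],(uv[:,1]-K[1,2])/K[1,1]]; u=d.copy()
    for _ in range(20): u=d/(1+float(s['k1'])*(u**2).sum(1,keepdims=True))
    return np.c_[u,np.ones(len(u))]
def onplane(s,uv,z):
    R=np.array(s['rotation']);p=np.array(s['position']);r=rays(s,uv)@R.T
    return p+r*((z-p[2])/r[:,2])[:,None]
def bydepth(s,uv):
    uv=np.atleast_2d(uv).astype(int);R=np.array(s['rotation'])
    return np.array(s['position'])+(rays(s,uv)*s['depth'][uv[:,1],uv[:,0]][:,None])@R.T
E
python3 - <<'E'
from h import *
for n in('top','side'):
    s=snap(n);cv2.imwrite(f'pics/{n}0.png',s['pixels'][:,:,::-1]);print(n,s['camera_matrix'],s['k1'],s['position'],s['rotation'])
st=ctrl.get_state();print(st['ee_pos'],st['eef_rot'],st['time_s'])
E
```

```text
pics
top [[381.04390067   0.         320.6764328 ]
 [  0.         381.04390067 198.75226572]
 [  0.           0.           1.        ]] 0.01694045215235219 [0.40790301 0.00904801 1.15536019] [-2.96713992 -0.01091215 -1.55127029]
side [[447.98978693   0.         318.71563609]
 [  0.         447.98978693 203.05764877]
 [  0.           0.           1.        ]] -0.04065038456551163 [0.11436981 0.83118159 0.91720078] [-2.27495849  0.02242783 -2.63302086]
[ 0.22747265 -0.58168094  0.23594575] [-3.14033747e+00  1.16321642e-05  3.72785285e-01] 0.1
```

View pics/top0.png

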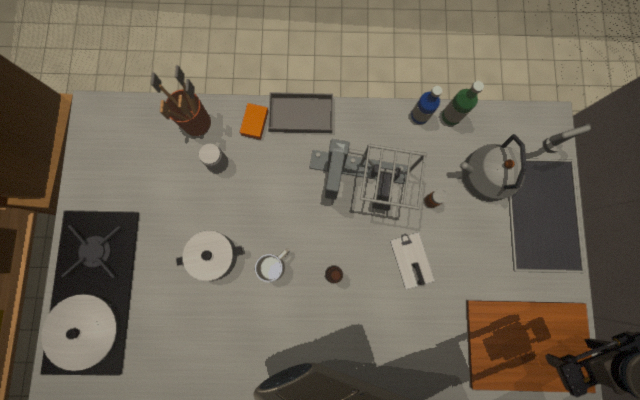

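View pics/side0.png

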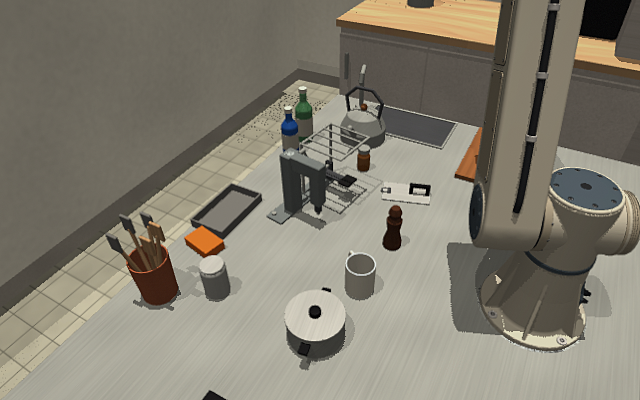

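The top view shows the lid at about (412,260) with its eye at (406,238) and its handle at (418,273). The press head is near (337,175), the shelf is at (390,185), the spice jar at (434,200), the mill at (334,273), and the mug at (270,267). I'll zoom in on both views.

```bash
python3 - <<'E'
import re
t=open('h.py').read().replace("R=np.array(s['rotation'])","R=rot(s)")
t+='''
from scipy.spatial.transform import Rotation as Rn
def rot(s): return Rn.from_euler('xyz',np.array(s['rotation'])).as_matrix()
'''
open('h.py','w').write(t)
from h import *
a=load('top');b=load('side')
cv2.imwrite('pics/topc.png',cv2.resize(a['pixels'][130:295,300:460,::-1],None,fx=3.6,fy=3.6,interpolation=cv2.INTER_CUBIC))
cv2.imwrite('pics/sidec.png',cv2.resize(b['pixels'][110:260,260:460,::-1],None,fx=4,fy=4,interpolation=cv2.INTER_CUBIC))
print(onplane(a,[[406,238],[418,273]],0.005),bydepth(a,[[412,260],[300,200],[334,273]]))
print(bydepth(b,[[412,200],[300,250]]))
E
```

```text
[[ 0.49623841 -0.25912571  0.005     ]
 [ 0.39341266 -0.2926237   0.005     ]] [[ 0.43105686 -0.27499666  0.00788188]
 [ 0.60606628  0.06379965  0.00245839]
 [ 0.39061984 -0.03731756  0.13799018]]
[[ 4.03502060e-01 -2.53390919e-01 -7.36986672e-04]
 [ 6.05675586e-01  1.00660128e-01 -4.02586115e-04]]
```

View pics/topc.png

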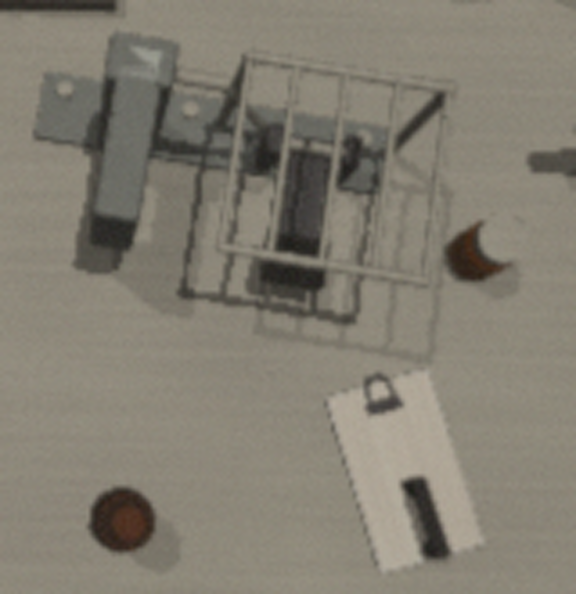

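View pics/sidec.png

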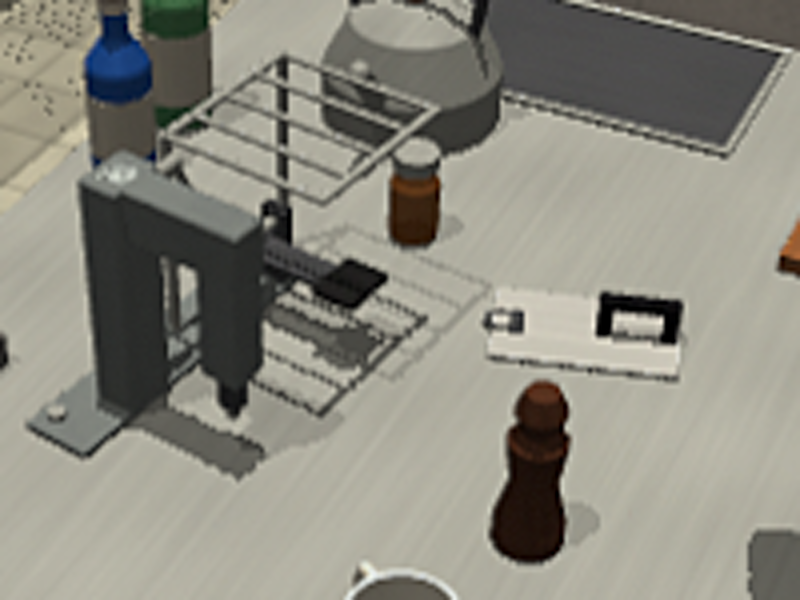

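Crop views: the lid corners are at topc (327,403), (430,370), (484,543) and (382,572), with the rivet around (383,408). The shelf corners are at (220,250), (430,282), (250,55) and (455,88), and the punch tip is at sidec (235,415). Next I'll turn these into positions.

```bash
python3 - <<'E'
from h import *
a=load('top');b=load('side')
T=lambda p:np.array(p,float)/3.6+[300,130]-0.36; S=lambda p:np.array(p,float)/4+[260,110]-.375
np.set_printoptions(precision=4,suppress=True)
def tri(pa,pb):
    ca,cb=a['position'],b['position'];da=(rays(a,pa)@rot(a).T)[0];db=(rays(b,pb)@rot(b).T)[0]
    k=np.linalg.lstsq(np.c_[da,-db],cb-ca,rcond=None)[0];p,q=ca+k[0]*da,cb+k[1]*db
    return (p+q)/2,np.linalg.norm(p-q)
print('lid',onplane(a,T([[327,403],[430,370],[484,543],[382,572]]),.005))
sh=onplane(a,T([[220,250],[430,282],[455,88],[250,55]]),.19);print('shelf',sh)
print('arm top',onplane(a,T([[112,32],[180,38],[95,212],[138,218]]),.21))
print('foot',onplane(a,T([[35,137],[45,72]]),.008))
print('tip side',onplane(b,S([235,416]),.03))
# lid mask
hsv=cv2.cvtColor(a['pixels'],cv2.COLOR_RGB2HSV)
g=a['pixels'].astype(int).sum(2);m=np.zeros(g.shape,np.uint8);m[225:295,385:440]=(g[225:295,385:440]>510)
m=cv2.morphologyEx(m,cv2.MORPH_CLOSE,np.ones((7,7)))
c=max(cv2.findContours(m,0,2)[0],key=cv2.contourArea);r=cv2.minAreaRect(c);bx=onplane(a,cv2.boxPoints(r),.005)
print('lidmask',r,bx,bx.mean(0),np.linalg.norm(np.diff(bx,axis=0),axis=1))
print('tri shelf front-L?',tri(T([220,250]),S([322,202])),'FR',tri(T([430,282]),S([438,110])))
print('tri handle ends', tri(T([413,482]),S([600,297])),tri(T([436,552]),S([682,300])))
print('rivet',tri(T([383,408]),S([505,320])))
print('pad front L/R',tri(T([262,288]),S([350,305])),tri(T([322,288]),S([387,277])))
for n,p,z in(('mill',[122,520],.1),('jar',[505,240],.085)):print(n,onplane(a,T(p),z))
# depth-based blobs heights>20mm
v,u=np.mgrid[0:400,0:640];P=bydepth(a,np.c_[u.ravel(),v.ravel()]).reshape(400,640,3)
h=((P[:,:,2]>.03)&(a['depth']>0)&(P[:,:,0]>.2)&(P[:,:,0]<.8)&(abs(P[:,:,1])<.45)).astype(np.uint8)
n,l,st,_=cv2.connectedComponentsWithStats(h)
for i in range(1,n):
    if st[i,4]>60:
        q=P[l==i];print(st[i],q.min(0),q.max(0))
E
```

```text
lid [[ 0.4845 -0.2121  0.005 ]
 [ 0.5139 -0.299   0.005 ]
 [ 0.3727 -0.3396  0.005 ]
 [ 0.3478 -0.2553  0.005 ]]
shelf [[ 0.5796 -0.1013  0.19  ]
 [ 0.5596 -0.2511  0.19  ]
 [ 0.7035 -0.273   0.19  ]
 [ 0.7253 -0.1231  0.19  ]]
arm top [[ 0.7337 -0.021   0.21  ]
 [ 0.7303 -0.07    0.21  ]
 [ 0.6013 -0.011   0.21  ]
 [ 0.5976 -0.0413  0.21  ]]
foot [[0.7074 0.0375 0.008 ]
 [0.7657 0.0302 0.008 ]]
tip side [[ 0.6177 -0.0287  0.03  ]]Traceback (most recent call last):
  File "<stdin>", line 18, in <module>
ValueError: max() iterable argument is empty
```

```bash
python3 - <<'E'
from h import *
a=load('top');b=load('side')
T=lambda p:np.array(p,float)/3.6+[300,130]-0.36; S=lambda p:np.array(p,float)/4+[260,110]-.375
np.set_printoptions(precision=4,suppress=True)
def tri(pa,pb):
    ca,cb=a['position'],b['position'];da=(rays(a,pa)@rot(a).T)[0];db=(rays(b,pb)@rot(b).T)[0]
    k=np.linalg.lstsq(np.c_[da,-db],cb-ca,rcond=None)[0];p,q=ca+k[0]*da,cb+k[1]*db
    return (p+q)/2,np.linalg.norm(p-q)
px=a['pixels'].astype(int);print(px[255,405],px[255,375])
g=px.sum(2);th=(px[255,405].sum()+px[255,375].sum())/2;m=np.zeros(g.shape,np.uint8);m[225:295,385:440]=(g[225:295,385:440]>th)
m=cv2.morphologyEx(m,cv2.MORPH_OPEN,np.ones((2,2)));m=cv2.morphologyEx(m,cv2.MORPH_CLOSE,np.ones((9,9)))
c=max(cv2.findContours(m,0,2)[0],key=cv2.contourArea);r=cv2.minAreaRect(c);bx=onplane(a,cv2.boxPoints(r),.005)
print('lidmask',r,bx,bx.mean(0),np.linalg.norm(np.diff(bx,axis=0),axis=1))
print('tri shelf front-L?',tri(T([220,250]),S([322,202])),'FR',tri(T([430,282]),S([438,110])))
print('tri handle ends', tri(T([413,482]),S([600,297])),tri(T([436,552]),S([682,300])))
print('rivet',tri(T([383,408]),S([505,320])))
print('pad front L/R',tri(T([262,288]),S([350,305])),tri(T([322,288]),S([387,277])))
for n,p,z in(('mill',[122,520],.1),('jar',[505,240],.085)):print(n,onplane(a,T(p),z))
v,u=np.mgrid[0:400,0:640];P=bydepth(a,np.c_[u.ravel(),v.ravel()]).reshape(400,640,3)
h=((P[:,:,2]>.025)&(a['depth']>0)&(P[:,:,0]>.2)&(P[:,:,0]<.8)&(abs(P[:,:,1])<.45)).astype(np.uint8)
n,l,st,_=cv2.connectedComponentsWithStats(h)
for i in range(1,n):
    if st[i,4]>20:
        q=P[l==i];print(st[i],q.min(0),q.max(0))
        if abs(q[:,2].max()-.042)<.01: print('handle',q.mean(0),cv2.minAreaRect((q[q[:,2]>.035][:,:2]*1000).astype(np.float32)))
E
```

```text
[175 166 152] [141 136 121]
lidmask ((412.8536682128906, 261.1829528808594), (51.284725189208984, 29.237491607666016), 72.34988403320312) [[ 0.4857 -0.2142  0.005 ]
 [ 0.5142 -0.2988  0.005 ]
 [ 0.3707 -0.341   0.005 ]
 [ 0.3435 -0.258   0.005 ]] [ 0.4285 -0.278   0.005 ] [0.0893 0.1496 0.0873]
tri shelf front-L? (array([ 0.5813, -0.1007,  0.1901]), np.float64(0.0036658991518794537)) FR (array([ 0.5606, -0.2513,  0.1883]), np.float64(0.0016242794184960128))
tri handle ends (array([ 0.4219, -0.272 ,  0.0446]), np.float64(0.0030621447668395156)) (array([ 0.3647, -0.2882,  0.0511]), np.float64(0.003547687850953478))
rivet (array([ 0.4873, -0.2559,  0.0081]), np.float64(0.01326052135593066))
pad front L/R (array([ 0.5762, -0.1474,  0.0665]), np.float64(0.010408151163761389)) (array([ 0.5738, -0.1984,  0.0606]), np.float64(0.001387071563455145))
mill [[ 0.3871 -0.0378  0.1   ]]
jar [[ 0.6112 -0.3399  0.085 ]]
[160 107  10  12  60] [0.786  0.4082 0.1829] [0.7995 0.4168 0.2333]
[ 325  139  102   71 2687] [ 0.5586 -0.2719  0.0268] [ 0.7337 -0.0088  0.2159]
[199 144  28  27 565] [0.6865 0.2898 0.0255] [0.7489 0.3526 0.107 ]
[461 156  16  30 286] [ 0.6552 -0.45    0.0252] [ 0.7434 -0.396   0.1144]
[426 189  20  18 257] [ 0.5911 -0.3549  0.0256] [ 0.6332 -0.315   0.0913]
[ 176  230   67   51 2182] [0.364  0.2224 0.0255] [0.5023 0.4056 0.0982]
[255 248  34  34 301] [0.3647 0.0912 0.0262] [0.4566 0.178  0.0949]
[413 262  12  23 116] [ 0.3624 -0.2993  0.0251] [ 0.425  -0.2715  0.0495]
handle [ 0.3932 -0.2848  0.0411] ((393.87408447265625, -285.6799011230469), (63.38961410522461, 12.31675910949707), 17.289485931396484)
[325 265  18  18 237] [ 0.3633 -0.0611  0.0252] [ 0.4116 -0.0162  0.1458]
[ 308  363  105   37 1973] [ 0.2    -0.1137  0.2736] [0.2476 0.0205 0.6437]
```

```bash
cat > go.py <<'E'
import sys
from h import *
# usage: go.py N x y z yaw lean   (TCP target; tool z tilted forward by lean deg in its own x-z plane)
def plan(N,p,yaw,lean=0,verbose=True):
    st=ctrl.get_state();P=np.array(st['ee_pos']);R=Rn.from_euler('xyz',st['eef_rot'])
    G=Rn.from_euler('xyz',[np.pi,0,yaw])*Rn.from_euler('y',lean,degrees=True)
    w=(R.inv()*G).as_rotvec();d=(np.array(p)-P)/N
    print('from',P.round(4),st['eef_rot'],'t',st['time_s'],'F',np.round(st['force'],1),'w/row',np.round(np.degrees(w)/N/6,2))
    for i in range(N):
        Ri=R*Rn.from_rotvec(w*i/N); s=Ri.inv().apply(d)/.03
        if i in(0,N//2,N-1): print(i,s.round(2))
if __name__=='__main__':
    v=list(map(float,sys.argv[1:]));plan(int(v[0]),v[1:4],v[4],v[5] if len(v)>5 else 0)
E
python3 go.py 13 0.3925 -0.286 0.10 0.2925; python3 -m jog -h | head -5
```

```text
from [ 0.2275 -0.5817  0.2359] [-3.14033747e+00  1.16321642e-05  3.72785285e-01] t 0.1 F [ 0.  -0.6 -0.4] w/row [-0.    0.    0.06]
0 [ 0.67 -0.55  0.35]
6 [ 0.65 -0.58  0.35]
12 [ 0.63 -0.6   0.35]invalid input: not JSON, or not a number
```

```bash
python3 -m jog '[[[0.67,-0.55,0.35,0,0,0.06],[0.67,-0.55,0.35,0,0,0.06],[0.67,-0.56,0.35,0,0,0.06],[0.66,-0.57,0.35,0,0,0.06],[0.66,-0.57,0.35,0,0,0.06],[0.65,-0.58,0.35,0,0,0.06],[0.65,-0.58,0.35,0,0,0.06],[0.64,-0.59,0.35,0,0,0.06],[0.64,-0.59,0.35,0,0,0.06],[0.63,-0.6,0.35,0,0,0.06]]]' 1
python3 -m jog '[[[0.63,-0.6,0.35,0,0,0.06],[0.63,-0.6,0.35,0,0,0.06],[0.63,-0.6,0.35,0,0,0.06],[0,0,0,0,0,0],[0,0,0,0,0,0]]]'
python3 go.py 4 0.3925 -0.286 0.039 0.2925
```

```text
time_s: 1.35
ee_pos: [0.3544, -0.3528, 0.1311]
eef_rot: [-3.141, 0.0, 0.31]
force: [-0.1, 0.6, -0.4]
grip_width: 1.001
grip_force: 0.0
time_s: 1.98
ee_pos: [0.3921, -0.2856, 0.1002]
eef_rot: [3.141, 0.0, 0.292]
force: [-0.2, 0.1, 0.6]
grip_width: 0.999
grip_force: 0.0
from [ 0.3921 -0.2856  0.1002] [3.14136426e+00 8.89956702e-05 2.91746608e-01] t 1.975 F [-0.2  0.1  0.6] w/row [ 0.  0. -0.]
0 [0.   0.   0.51]
2 [0.   0.   0.51]
3 [0.   0.   0.51]
```

```bash
python3 -m jog '[[[0,0,0.5,0,0,0],[0,0,0.5,0,0,0],[0,0,0.5,0,0,0],[0,0,0.53,0,0,0],[0,0,0,0,0,0]]]'
python3 -m jog '[[[0,0,0,0,0,0],[0,0,0,0,0,0],[0,0,0,0,0,0],[0,0,0,0,0,0],[0,0,0,0,0,0],[0,0,0,0,0,0],[0,0,0,0,0,0]]]' 0
python3 - <<'E'
from h import *
a=snap('top');b=snap('side')
cv2.imwrite('pics/g.png',cv2.resize(b['pixels'][110:260,320:480,::-1],None,fx=4,fy=4))
E
python3 go.py 14 0.4875 -0.192 0.039 -0.142
```

```text
time_s: 2.6
ee_pos: [0.3912, -0.2846, 0.0376]
eef_rot: [-3.139, 0.002, 0.291]
force: [0.6, -0.1, 0.8]
grip_width: 0.998
grip_force: 0.0
time_s: 3.48
ee_pos: [0.3921, -0.2852, 0.0392]
eef_rot: [-3.142, 0.0, 0.291]
force: [0.1, 0.1, -0.3]
grip_width: 0.261
grip_force: 0.0
from [ 0.3921 -0.2852  0.0392] [-3.14154565e+00  3.61416766e-05  2.91122241e-01] t 3.575 F [ 0.4 -0.1 -0. ] w/row [-0.   0.   0.3]
0 [ 0.28 -0.15  0.  ]
7 [ 0.24 -0.2   0.  ]
13 [ 0.2  -0.25  0.  ]
```

View pics/g.png

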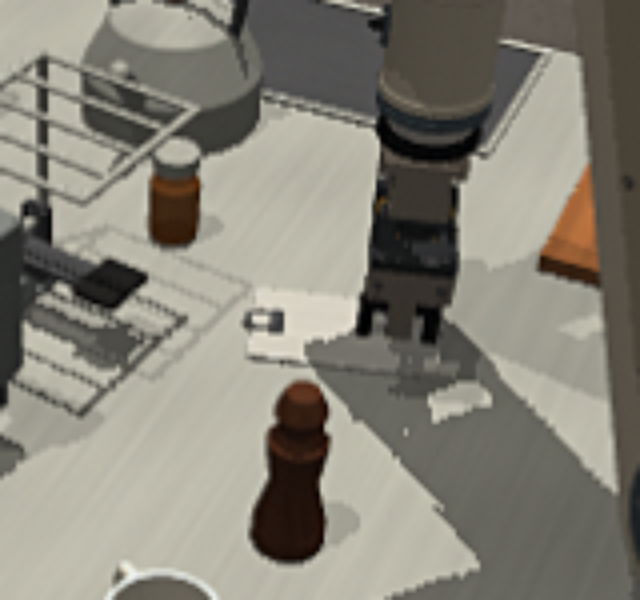

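The side crop shows the fingers straddling the handle at about (400,320). At 24 mm they're still closing, so I'll let them finish.

```bash
python3 -m jog '[[[0,0,0,0,0,0],[0,0,0,0,0,0],[0,0,0,0,0,0],[0,0,0,0,0,0]]]' 0
```

```text
time_s: 4.08
ee_pos: [0.3922, -0.2853, 0.0392]
eef_rot: [3.141, -0.0, 0.291]
force: [-0.9, -2.1, -1.4]
grip_width: 0.126
grip_force: 30.0
```

```bash
python3 -m jog '[[[0.28,-0.15,0,0,0,0.3],[0.28,-0.16,0,0,0,0.3],[0.27,-0.17,0,0,0,0.3],[0.26,-0.17,0,0,0,0.3],[0.26,-0.18,0,0,0,0.3],[0.25,-0.19,0,0,0,0.3],[0.25,-0.2,0,0,0,0.3]]]'
python3 -m jog '[[[0.24,-0.2,0,0,0,0.3],[0.24,-0.21,0,0,0,0.3],[0.23,-0.22,0,0,0,0.3],[0.22,-0.23,0,0,0,0.3],[0.21,-0.24,0,0,0,0.3],[0.2,-0.25,0,0,0,0.3],[0.2,-0.25,0,0,0,0.3]]]'
python3 go.py 16 0.5128 -0.0145 0.039 -0.142
```

```text
time_s: 4.95
ee_pos: [0.439, -0.2381, 0.0392]
eef_rot: [-3.141, 0.001, 0.07]
force: [-2.5, -2.3, 1.8]
grip_width: 0.129
grip_force: 30.0
time_s: 5.82
ee_pos: [0.4863, -0.1911, 0.0392]
eef_rot: [3.142, 0.001, -0.15]
force: [-3.0, -2.1, 3.2]
grip_width: 0.129
grip_force: 30.0
from [ 0.4863 -0.1911  0.0392] [ 3.14151005e+00  1.48272461e-03 -1.49564924e-01] t 5.825 F [-3.  -2.1  3.2] w/row [ 0.  0. -0.]
0 [-0.   -0.37  0.  ]
8 [ 0.   -0.37  0.  ]
15 [ 0.   -0.37  0.  ]
```

```bash
python3 -m jog '[[[0,-0.37,0,0,0,0],[0,-0.37,0,0,0,0],[0,-0.37,0,0,0,0],[0,-0.37,0,0,0,0],[0,-0.37,0,0,0,0],[0,-0.37,0,0,0,0],[0,-0.37,0,0,0,0],[0,-0.37,0,0,0,0]]]'
python3 -m jog '[[[0,-0.37,0,0,0,0],[0,-0.37,0,0,0,0],[0,-0.37,0,0,0,0],[0,-0.37,0,0,0,0],[0,-0.37,0,0,0,0],[0,-0.37,0,0,0,0],[0,-0.37,0,0,0,0],[0,-0.37,0,0,0,0],[0,0,0,0,0,0]]]'
python3 - <<'E'
from h import *
a=snap('top');b=snap('side')
i=np.hstack([cv2.resize(a['pixels'][150:270,290:380,::-1],None,fx=4,fy=4,interpolation=2),cv2.resize(b['pixels'][130:250,270:370,::-1],None,fx=4,fy=4,interpolation=2)])
cv2.imwrite('pics/m.png',i);print(i.shape)
E
python3 go.py 1 0.523 -0.0155 0.039 -0.142
```

```text
time_s: 6.82
ee_pos: [0.5002, -0.1028, 0.0392]
eef_rot: [3.142, 0.0, -0.149]
force: [0.1, -2.8, -0.3]
grip_width: 0.125
grip_force: 30.0
time_s: 7.95
ee_pos: [0.5134, -0.0145, 0.0392]
eef_rot: [-3.141, -0.0, -0.148]
force: [0.3, 2.9, 1.4]
grip_width: 0.127
grip_force: 30.0
(480, 760, 3)
from [ 0.5134 -0.0151  0.0392] [-3.14110090e+00 -1.75375665e-04 -1.48191725e-01] t 8.05 F [-0.1  2.3  0.1] w/row [-0.   -0.   -0.06]
0 [ 0.32 -0.04  0.01]
```

View pics/m.png

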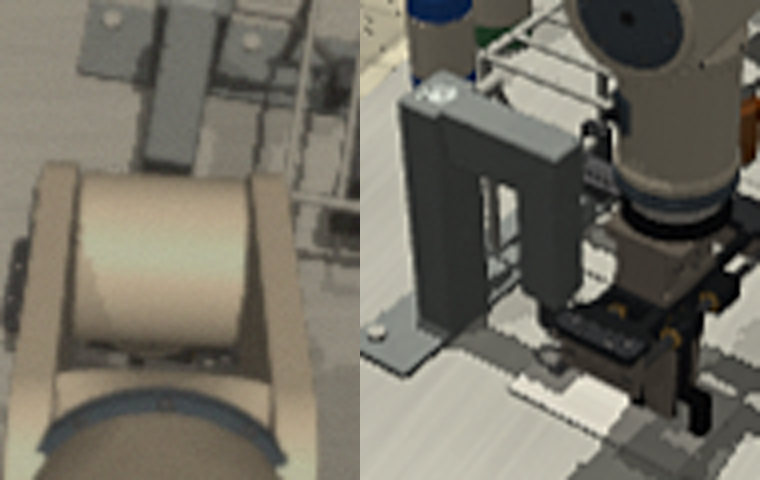

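The side half shows the lid's front-left corner at about (510,388), its left edge running to about (620,450), and the eye near (555,357) in front of the nose. I'll fit the edges for the offset.

```bash
python3 - <<'E'
from h import *
np.set_printoptions(precision=4,suppress=True)
b=load('side')
M=lambda p:(np.array(p,float)-[360,0])/4+[270,130]-.375
pts=onplane(b,M([[510,388],[620,450],[567,345],[540,355]]),.005);print(pts)
tip=np.array([.617,-.0292]);ex=np.array([np.cos(-.142),np.sin(-.142)]);ey=np.array([-ex[1],ex[0]])
for p in pts:print((p[:2]-tip)@np.c_[ex,ey])
cv2.imwrite('pics/e.png',cv2.resize(b['pixels'][195:255,295:375,::-1],None,fx=10,fy=10,interpolation=2))
E
```

```text
[[ 0.6332  0.0132  0.005 ]
 [ 0.5313  0.0321  0.005 ]
 [ 0.6188 -0.0482  0.005 ]
 [ 0.6314 -0.0288  0.005 ]]
[0.01   0.0442]
[-0.0935  0.0486]
[ 0.0045 -0.0186]
[0.0142 0.0024]
```

View pics/e.png

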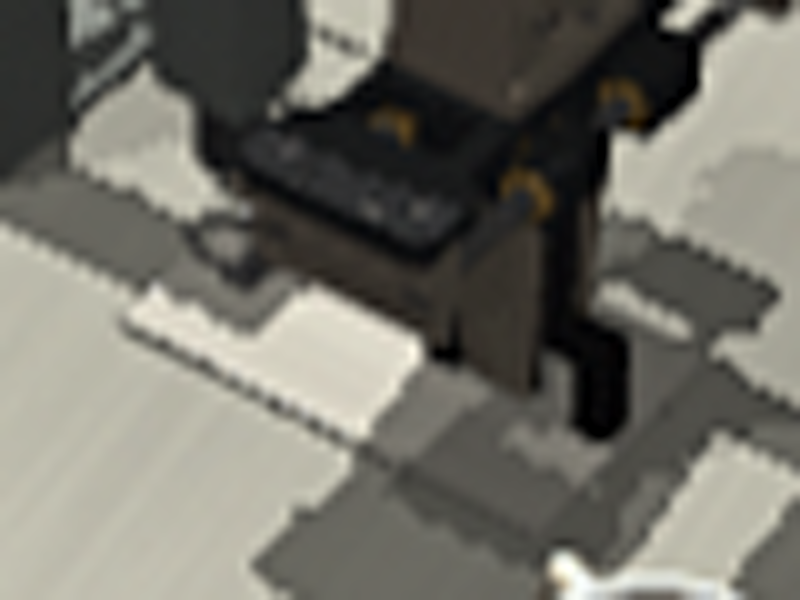

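The enlarged crop shows the lid's front-left corner at about (127,314), the eye's far end at (190,235), the rivet blob at about (245,262), and the handle post at (605,380).

```bash
python3 - <<'E'
from h import *
np.set_printoptions(precision=4,suppress=True)
b=load('side')
M=lambda p:np.array(p,float)/10+[295,195]-.45
tip=np.array([.617,-.0292]);ex=np.array([np.cos(-.142),np.sin(-.142)]);ey=np.array([-ex[1],ex[0]])
for n,p,z in(('corner',[127,314],.003),('eye',[190,232],.006),('rivet',[245,262],.007),('edge',[400,475],.003)):
    q=onplane(b,M(p),z)[0];print(n,q,(q[:2]-tip)@np.c_[ex,ey])
S=lambda p:np.array(p,float)/4+[260,110]-.375
print('init rivet',onplane(b,S([512,321]),.007),'tip',(onplane(b,S([235,416]),.03)[0,:2]-tip)@np.c_[ex,ey])
E
```

```text
corner [0.6355 0.0087 0.003 ] [0.0129 0.0401]
eye [ 0.6351 -0.0288  0.006 ] [0.0179 0.003 ]
rivet [ 0.6133 -0.0239  0.007 ] [-0.0044  0.0047]
edge [0.5326 0.0302 0.003 ] [-0.092   0.0469]
init rivet [[ 0.4884 -0.2561  0.007 ]] tip [0.0006 0.0006]
```

```bash
python3 -m jog '[[[0.1,0,0,0,0,0],[0.1,0,0,0,0,0],[0.1,0,0,0,0,0],[0,0,0,0,0,0],[0,0,0,0,0,0]]]'
python3 -m jog '[[[0,0,0,0,0,0],[0,0,0,0,0,0],[0,0,0,0,0,0],[0,0,0,0,0,0],[0,0,0,0,0,0]]]' 0.5
python3 -m jog '[[[0,0,-0.5,0,0,0],[0,0,-1,0,0,0],[0,0,-1,0,0,0],[0,0,-1,0,0,0],[0,0,-1,0,0,0],[-0.3,0.5,-1,0,0,0],[-0.3,1,-1,0,0,0],[-0.3,1,-1,0,0,0],[-0.3,1,0,0,0,0],[-0.3,1,0,0,0,0]]]' 0.5
python3 -m jog '[[[-0.5,1,0,0,0,0],[-0.5,1,0,0,0,0],[-0.5,1,0,0,0,0],[-0.5,1,0,0,0,0],[0,0,0,0,0,0]]]' 0
python3 - <<'E'
from h import *
a=snap('top');b=snap('side')
i=np.hstack([cv2.resize(a['pixels'][170:250,310:360,::-1],None,fx=8,fy=7.5,interpolation=2),cv2.resize(b['pixels'][185:265,295:345,::-1],None,fx=8,fy=7.5,interpolation=2)])
cv2.imwrite('pics/r.png',i);print(i.shape)
E
```

```text
time_s: 8.68
ee_pos: [0.5207, -0.0173, 0.0392]
eef_rot: [3.141, 0.003, -0.149]
force: [-5.1, 0.8, 7.4]
grip_width: 0.126
grip_force: 30.0
time_s: 9.3
ee_pos: [0.5222, -0.017, 0.0392]
eef_rot: [-3.142, -0.0, -0.149]
force: [0.2, 0.0, 0.2]
grip_width: 0.496
grip_force: 0.0
time_s: 10.55
ee_pos: [0.4572, -0.1447, 0.2658]
eef_rot: [3.141, -0.002, -0.148]
force: [0.6, -0.5, -0.5]
grip_width: 0.499
grip_force: 0.0
time_s: 11.18
ee_pos: [0.3795, -0.2547, 0.2651]
eef_rot: [3.141, -0.001, -0.151]
force: [0.5, 0.1, -0.2]
grip_width: 0.001
grip_force: 0.0
(600, 800, 3)
```

View pics/r.png

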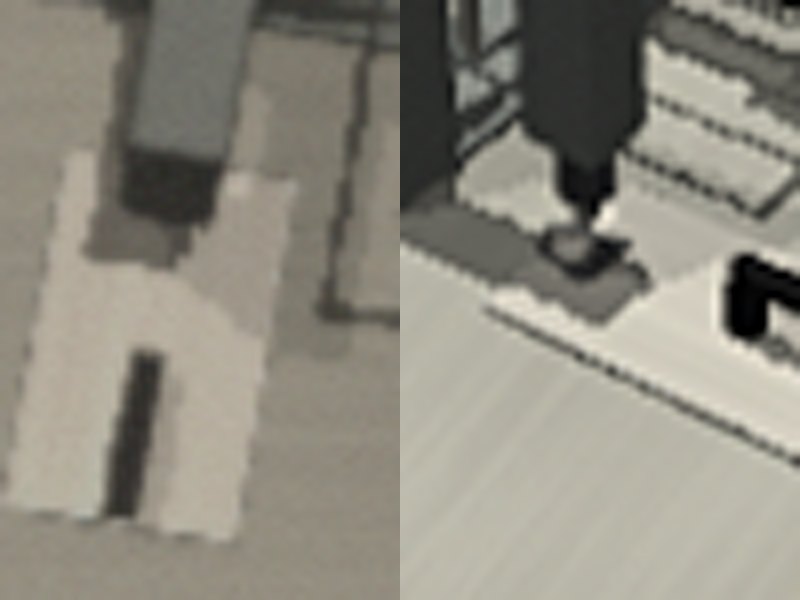

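Left half (top view): lid corners at (70,155), (297,180), (238,540) and (8,510). Right half (side view): punch tip near (587,222), eye end near (545,240), rivet blob about (605,258), lid front-left corner (487,310).

```bash
python3 - <<'E'
from h import *
np.set_printoptions(precision=4,suppress=True)
a=load('top');b=load('side')
tip=np.array([.617,-.0292]);ex=np.array([np.cos(-.142),np.sin(-.142)]);ey=np.array([-ex[1],ex[0]]);B=np.c_[ex,ey]
T=lambda p:np.array(p,float)/[8,7.5]+[310,170]-.44; S=lambda p:(np.array(p,float)-[400,0])/[8,7.5]+[295,185]-.44
c=onplane(a,T([[70,155],[297,180],[238,540],[8,510]]),.005)[:,:2]
def rep(c,n):
    f=(c[0]+c[1])/2;k=(c[2]+c[3])/2;d=(f-k)/np.linalg.norm(f-k);m=c.mean(0);r=m+.055*d
    print(n,'len',np.linalg.norm(f-k),np.linalg.norm(c[0]-c[1]),'yaw',np.arctan2(d[1],d[0]),'rivet',r,'rel',(r-tip)@B)
rep(c,'manual')
px=a['pixels'].astype(int)
# handle by depth
v,u=np.mgrid[150:260,300:370];P=bydepth(a,np.c_[u.ravel(),v.ravel()])
q=P[(P[:,2]>.034)&(P[:,2]<.05)&(P[:,0]<.565)&(P[:,0]>.46)];h=cv2.minAreaRect((q[:,:2]*1000).astype(np.float32));print('handle',q.mean(0),h)
for n,p,z in(('tip',[587,228],.03),('eye end',[543,235],.006),('rivet',[605,258],.009),('corner',[487,310],.003),('handle near top end',[745,258],.042)):
    w=onplane(b,S(p),z)[0];print(n,w,(w[:2]-tip)@B)
hp=bydepth(b,[[int(x) for x in S([605,258])]]);print(hp)
E
```

```text
manual len 0.14802348817133681 0.08786933613610329 yaw -0.14032147917658086 rivet [ 0.6142 -0.0328] rel [-0.0022 -0.004 ]
handle [ 0.5208 -0.0174  0.0427] ((521.2440795898438, -17.5496768951416), (11.645708084106445, 63.71947479248047), 81.47698211669922)
tip [ 0.616  -0.0229  0.03  ] [-0.0019  0.0061]
eye end [ 0.6423 -0.0345  0.006 ] [ 0.0258 -0.0017]
rivet [ 0.613  -0.0306  0.009 ] [-0.0037 -0.0019]
corner [0.6404 0.011  0.003 ] [0.0175 0.0431]
handle near top end [ 0.5501 -0.0228  0.042 ] [-0.0672 -0.0031]
[[ 0.6164 -0.0353  0.0076]]
```

```bash
python3 - <<'E'
from h import *
np.set_printoptions(precision=4,suppress=True)
a=load('top')
tip=np.array([.617,-.0292]);ex=np.array([np.cos(-.142),np.sin(-.142)]);ey=np.array([-ex[1],ex[0]]);B=np.c_[ex,ey]
T=lambda p:np.array(p,float)/[8,7.5]+[310,170]-.44
for p,z in(([124,150],.21),([222,155],.21),([122,208],.073),([212,224],.073)):
    w=onplane(a,T(p),z)[0];print(z,(w[:2]-tip)@B)
v,u=np.mgrid[120:230,300:350];P=bydepth(a,np.c_[u.ravel(),v.ravel()])
Q=(P[:,:2]-tip)@B
m=(P[:,2]>.195)&(P[:,2]<.225)&(abs(Q[:,1])<.03)
for lo in np.arange(-.03,.12,.015):
    k=m&(Q[:,0]>lo)&(Q[:,0]<lo+.015)
    if k.any(): print(round(lo,3),k.sum(),Q[k,1].min(),Q[k,1].max(),Q[k,1].mean())
print('front/back x',Q[m,0].min(),Q[m,0].max(), np.percentile(P[m,2],50))
E
```

```text
0.21 [-0.0212  0.0177]
0.21 [-0.0178 -0.0131]
0.073 [-0.0161  0.0162]
0.073 [-0.0169 -0.0168]
-0.03 37 -0.014797305511871023 0.01606001061420299 0.0008614986894028816
-0.015 79 -0.01536630745651099 0.018139861276998414 0.0012432093625029353
0.0 73 -0.015438001149012495 0.018064561658851962 0.0014911261371816156
0.015 79 -0.01558349880829906 0.018037413635139197 0.001153659345826812
0.03 74 -0.01572265012615473 0.017998610352152326 0.0013065837592196323
0.045 75 -0.015293204505016816 0.017938012810215717 0.0015490746812473733
0.06 74 -0.015977321608932133 0.017525793733820755 0.0004508963316895611
0.075 103 -0.023398832931935343 0.02505984934575673 0.001249696861455617
0.09 107 -0.02371345570677828 0.02554434933145826 0.0005274806905856435
0.105 70 -0.023997111328516178 0.025550314318772777 0.0010653959996391221
front/back x -0.020052517218342232 0.11498987345622949 0.2105144743311007
```

The rivet is about 1.5 mm short and 4 mm too far to −y, which is too close to the limit, so I'll re-grasp and nudge it.

```bash
python3 go.py 10 0.521 -0.0172 0.20 -0.149
```

```text
from [ 0.3806 -0.2535  0.2648] [ 3.14158790e+00 -8.42954253e-04 -1.49826633e-01] t 11.275 F [-0.1  0.5  0.7] w/row [ 0. -0. -0.]
0 [ 0.35 -0.85  0.22]
5 [ 0.35 -0.85  0.22]
9 [ 0.35 -0.85  0.22]
```

```bash
python3 -m jog '[[[0.4,-0.85,0,0,0,0],[0.4,-0.85,0,0,0,0],[0.35,-0.85,0.2,0,0,0],[0.35,-0.85,0.2,0,0,0],[0.35,-0.85,0.3,0,0,0],[0.35,-0.85,0.3,0,0,0],[0.35,-0.85,0.3,0,0,0],[0.35,-0.85,0.3,0,0,0],[0.3,-0.85,0.3,0,0,0],[0.3,-0.85,0.3,0,0,0]]]' 0.5
python3 -m jog '[[[0,0,0,0,0,0],[0,0,0,0,0,0]]]'
python3 go.py 6 0.521 -0.0172 0.039 -0.149
```

```text
time_s: 12.52
ee_pos: [0.5227, -0.0148, 0.1982]
eef_rot: [-3.141, -0.0, -0.147]
force: [0.3, -0.5, 0.1]
grip_width: 0.499
grip_force: 0.0
time_s: 12.78
ee_pos: [0.5219, -0.0167, 0.1984]
eef_rot: [3.141, 0.0, -0.148]
force: [-0.6, 0.5, 0.6]
grip_width: 0.499
grip_force: 0.0
from [ 0.5219 -0.0167  0.1984] [ 3.14140746e+00  2.21901923e-04 -1.47500751e-01] t 12.775 F [-0.6  0.5  0.6] w/row [0. 0. 0.]
0 [-0.    0.    0.89]
3 [-0.    0.    0.89]
5 [-0.    0.    0.89]
```

```bash
python3 -m jog '[[[0,0,0.9,0,0,0],[0,0,0.9,0,0,0],[0,0,0.9,0,0,0],[0,0,0.9,0,0,0],[0,0,0.9,0,0,0],[0,0,0.8,0,0,0],[0,0,0,0,0,0]]]'
python3 -m jog '[[[0,0,0,0,0,0],[0,0,0,0,0,0],[0,0,0,0,0,0],[0,0,0,0,0,0],[0,0,0,0,0,0],[0,0,0,0,0,0],[0,0,0,0,0,0]]]' 0
python3 go.py 2 0.5227 -0.0138 0.039 -0.149
```

```text
time_s: 13.65
ee_pos: [0.5208, -0.0176, 0.0384]
eef_rot: [3.141, 0.003, -0.149]
force: [-0.1, 0.0, -0.1]
grip_width: 0.5
grip_force: 0.0
time_s: 14.52
ee_pos: [0.5225, -0.017, 0.0398]
eef_rot: [-3.142, -0.001, -0.149]
force: [-1.9, -0.7, 6.6]
grip_width: 0.125
grip_force: 30.0
from [ 0.5225 -0.017   0.0398] [-3.14157924e+00 -6.92354593e-04 -1.48749934e-01] t 14.525 F [-1.9 -0.7  6.6] w/row [-0. -0.  0.]
0 [-0.   -0.05  0.01]
1 [-0.   -0.05  0.01]
```

```bash
python3 -m jog '[[[0.05,-0.07,0,0,0,0],[0,-0.06,0,0,0,0],[0,0,0,0,0,0],[0,0,0,0,0,0],[0,0,0,0,0,0]]]'
```

```text
time_s: 15.15
ee_pos: [0.5243, -0.0138, 0.0398]
eef_rot: [3.141, -0.0, -0.149]
force: [-2.2, -3.6, 7.8]
grip_width: 0.127
grip_force: 30.0
```

```bash
python3 -m jog '[[[0,0,0,0,0,0],[0,0,0,0,0,0],[0,0,0,0,0,0],[0,0,0,0,0,0]]]' 0.5
python3 -m jog '[[[0,0,-0.5,0,0,0],[0,0,-1,0,0,0],[0,0,-1,0,0,0],[0,0,-1,0,0,0],[0,0,-1,0,0,0],[-0.3,0.5,-1,0,0,0],[-0.3,1,-1,0,0,0],[-0.3,1,-1,0,0,0],[-0.3,1,0,0,0,0],[-0.3,1,0,0,0,0]]]' 0.5
python3 -m jog '[[[-0.5,1,0,0,0,0],[-0.5,1,0,0,0,0],[-0.5,1,0,0,0,0],[-0.5,1,0,0,0,0],[0,0,0,0,0,0]]]' 0
python3 - <<'E'
from h import *
np.set_printoptions(precision=4,suppress=True)
o=load('top');a=snap('top');b=snap('side')
v,u=np.mgrid[150:260,300:370]
for s in(o,a):
    P=bydepth(s,np.c_[u.ravel(),v.ravel()]);q=P[(P[:,2]>.034)&(P[:,2]<.05)&(P[:,0]<.565)&(P[:,0]>.46)]
    print('handle',q.mean(0),cv2.minAreaRect((q[:,:2]*1000).astype(np.float32)))
i=np.hstack([cv2.resize(a['pixels'][170:250,310:360,::-1],None,fx=8,fy=7.5,interpolation=2),cv2.resize(b['pixels'][195:255,300:340,::-1],None,fx=10,fy=10,interpolation=2)])
cv2.imwrite('pics/r2.png',i)
E
```

```text
time_s: 15.65
ee_pos: [0.5241, -0.0133, 0.0391]
eef_rot: [-3.142, 0.0, -0.149]
force: [-0.6, 0.4, 0.4]
grip_width: 0.494
grip_force: 0.0
time_s: 16.9
ee_pos: [0.4593, -0.141, 0.2658]
eef_rot: [3.141, -0.002, -0.149]
force: [0.9, 0.3, -0.9]
grip_width: 0.501
grip_force: 0.0
time_s: 17.52
ee_pos: [0.3816, -0.2511, 0.2651]
eef_rot: [3.141, -0.001, -0.151]
force: [0.8, 0.2, -0.0]
grip_width: 0.002
grip_force: 0.0
handle [ 0.5208 -0.0174  0.0427] ((521.2440795898438, -17.5496768951416), (11.645708084106445, 63.71947479248047), 81.47698211669922)
handle [ 0.5225 -0.0137  0.0425] ((522.4625854492188, -13.607288360595703), (11.569469451904297, 62.3973274230957), 80.71116638183594)
```

View pics/r2.png

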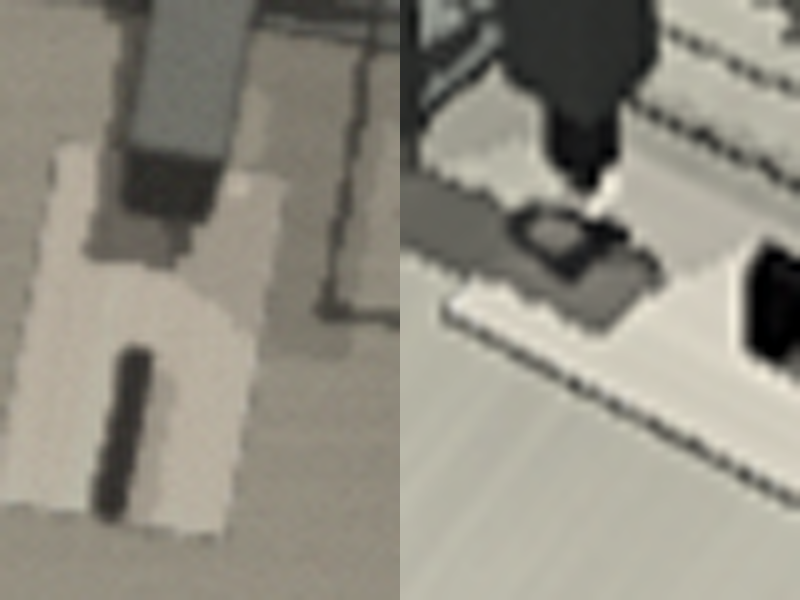

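r2: top-view lid corners are at (56,145), (287,178), (222,538) and (1,503). In the side half the punch tip's end is at about (587,190), the dark rivet edge at about (600,250), the eye end at (513,215), and the lid corner at (445,310).

```bash
python3 - <<'E'
from h import *
np.set_printoptions(precision=4,suppress=True)
a=load('top');b=load('side')
ex=np.array([np.cos(-.145),np.sin(-.145)]);ey=np.array([-ex[1],ex[0]]);B=np.c_[ex,ey]
T=lambda p:np.array(p,float)/[8,7.5]+[310,170]-.44; S=lambda p:(np.array(p,float)-[400,0])/10+[300,195]-.45
c=onplane(a,T([[56,145],[287,178],[222,538],[1,503]]),.005)[:,:2]
f=(c[0]+c[1])/2;k=(c[2]+c[3])/2;d=(f-k)/np.linalg.norm(f-k)
tip=np.array([.6165,-.0283])
print('top corners',(c.mean(0)+.055*d-tip)@B,np.arctan2(d[1],d[0]))
h=np.array([.5225,-.0137])+.095*ex;print('handle',(h-tip)@B)
for n,p,z in(('tip',[587,190],.03),('eye end',[513,215],.005),('rivet',[600,250],.007),('corner',[445,312],.003)):
    w=onplane(b,S(p),z)[0,:2];print(n,w,(w-tip)@B)
E
python3 go.py 10 0.40 -0.15 0.30 -0.145 40
```

```text
top corners [-0.0002  0.0001] -0.1376690375041717
handle [-0.0001  0.0009]
tip [ 0.6182 -0.0288] [ 0.0018 -0.0003]
eye end [ 0.6468 -0.0326] [0.0306 0.0001]
rivet [ 0.6146 -0.0293] [-0.0018 -0.0012]
corner [0.6444 0.0124] [0.0217 0.0443]
from [ 0.3827 -0.2499  0.2649] [-3.14158221e+00 -9.26262028e-04 -1.49821842e-01] t 17.625 F [-0.3  0.9 -0.8] w/row [ 0.    0.67 -0.  ]
0 [ 0.01 -0.34 -0.12]
5 [ 0.05 -0.34 -0.11]
9 [ 0.08 -0.34 -0.09]
```

All the measurements agree within about 2 mm. Next is the pedal: I'll lean the tool 40° in front of the shelf.

```bash
python3 go.py 10 0.5048 -0.1636 0.189 -0.145 40
```

```text
from [ 0.3827 -0.2499  0.2649] [-3.14158221e+00 -9.26262028e-04 -1.49821842e-01] t 17.625 F [-0.3  0.9 -0.8] w/row [ 0.    0.67 -0.  ]
0 [ 0.36 -0.35  0.25]
5 [ 0.25 -0.34  0.36]
9 [ 0.14 -0.34  0.42]
```

```bash
python3 -m jog '[[[0.36,-0.35,0.25,0,0.67,0],[0.34,-0.34,0.28,0,0.67,0],[0.32,-0.34,0.3,0,0.67,0],[0.3,-0.34,0.32,0,0.67,0],[0.28,-0.34,0.34,0,0.67,0],[0.25,-0.34,0.36,0,0.67,0],[0.22,-0.34,0.38,0,0.67,0],[0.2,-0.34,0.39,0,0.67,0],[0.17,-0.34,0.41,0,0.67,0],[0.14,-0.34,0.42,0,0.67,0]]]' 0
python3 -m jog '[[[0,0,0,0,0,0],[0,0,0,0,0,0]]]'
python3 go.py 8 0.5809 -0.1747 0.097 -0.145 40
```

```text
time_s: 18.88
ee_pos: [0.5004, -0.1643, 0.1939]
eef_rot: [-3.129, -0.667, -0.146]
force: [-0.6, -0.2, 0.5]
grip_width: 0.006
grip_force: 0.0
time_s: 19.12
ee_pos: [0.5006, -0.1656, 0.1947]
eef_rot: [-3.13, -0.666, -0.146]
force: [0.7, -0.2, -0.4]
grip_width: 0.002
grip_force: 0.0
from [ 0.5006 -0.1656  0.1947] [-3.12959575 -0.66630399 -0.1455083 ] t 19.125 F [ 0.7 -0.2 -0.4] w/row [-0.01  0.04 -0.  ]
0 [ 0.01 -0.    0.53]
4 [ 0.   -0.01  0.53]
7 [-0.   -0.01  0.53]
```

```bash
python3 -m jog '[[[0,0,0.53,0,0.04,0],[0,0,0.53,0,0.04,0],[0,0,0.53,0,0.04,0],[0,0,0.53,0,0.04,0],[0,0,0.53,0,0.04,0],[0,0,0.53,0,0.04,0],[0,0,0.53,0,0.04,0],[0,0,0.53,0,0.04,0],[0,0,0,0,0,0],[0,0,0,0,0,0]]]'
python3 - <<'E'
from h import *
b=snap('side');cv2.imwrite('pics/p.png',cv2.resize(b['pixels'][110:260,270:430,::-1],None,fx=4,fy=4,interpolation=2))
E
python3 go.py 6 0.5809 -0.1747 0.064 -0.145 40
```

```text
time_s: 20.38
ee_pos: [0.5799, -0.176, 0.0961]
eef_rot: [-3.129, -0.701, -0.147]
force: [-0.4, -0.1, -0.4]
grip_width: 0.003
grip_force: 0.0
from [ 0.5798 -0.1761  0.0962] [-3.12887994 -0.70082159 -0.14701996] t 20.425 F [ 0.1 -0.1  0.6] w/row [-0.02 -0.   -0.  ]
0 [-0.11 -0.01  0.14]
3 [-0.11 -0.01  0.14]
5 [-0.11 -0.01  0.14]
```

View pics/p.png

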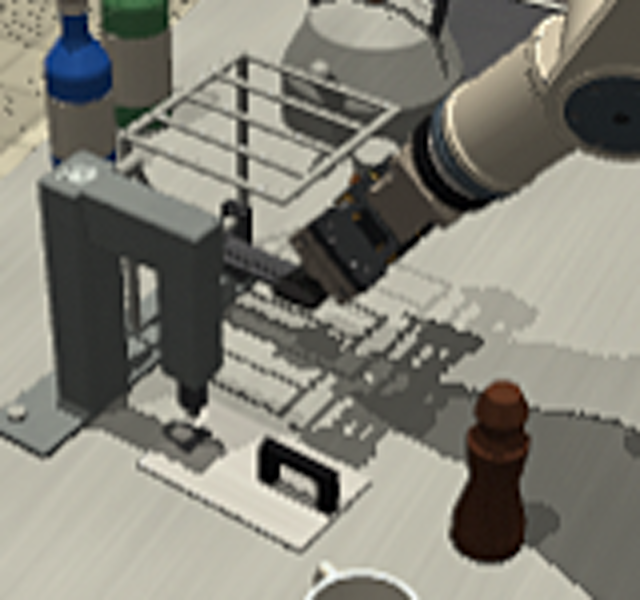

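The tool reaches under the shelf with the closed fingers just above the pad at about (305,285), and nothing else is touching. Now I'll press straight down.

```bash
python3 -m jog '[[[-0.11,0,0.14,0,0,0],[-0.11,0,0.14,0,0,0],[-0.11,0,0.14,0,0,0],[0,0,0,0,0,0]]]'
python3 -m jog '[[[-0.11,0,0.14,0,0,0],[-0.11,0,0.14,0,0,0],[-0.11,0,0.14,0,0,0],[0,0,0,0,0,0],[0,0,0,0,0,0]]]'
```

```text
time_s: 20.92
ee_pos: [0.5802, -0.1761, 0.0791]
eef_rot: [-3.129, -0.7, -0.148]
force: [-2.1, -0.2, 4.2]
grip_width: 0.003
grip_force: 2.1
time_s: 21.55
ee_pos: [0.5815, -0.1763, 0.064]
eef_rot: [-3.129, -0.702, -0.148]
force: [-3.0, -1.5, 7.1]
grip_width: 0.008
grip_force: 3.9
```

```bash
python3 -m jog '[[[-0.11,0,0.14,0,0,0],[-0.11,0,0.14,0,0,0],[0,0,0,0,0,0],[0,0,0,0,0,0]]]'
python3 -m jog '[[[-0.06,0,0.08,0,0,0],[-0.06,0,0.08,0,0,0],[0,0,0,0,0,0],[0,0,0,0,0,0]]]'
```

```text
time_s: 22.05
ee_pos: [0.583, -0.1765, 0.0566]
eef_rot: [-3.129, -0.709, -0.148]
force: [-23.5, 1.7, 44.8]
grip_width: 0.005
grip_force: 25.0
time_s: 22.55
ee_pos: [0.5836, -0.1766, 0.054]
eef_rot: [-3.129, -0.716, -0.149]
force: [-52.3, 5.7, 92.1]
grip_width: 0.004
grip_force: 52.0
```

The jump in force means the pedal was on its stop for about 0.7 s. I'll back off now.

```bash
python3 -m jog '[[[0.06,0,-0.08,0,0,0],[0.11,0,-0.14,0,0,0],[0.11,0,-0.14,0,0,0],[0.11,0,-0.14,0,0,0],[0.11,0,-0.14,0,0,0],[0.11,0,-0.14,0,0,0],[0.11,0,-0.14,0,0,0],[0.11,0,-0.14,0,0,0],[0.11,0,-0.14,0,0,0]]]'
python3 go.py 8 0.5048 -0.1636 0.189 -0.145 40
```

```text
time_s: 23.68
ee_pos: [0.5798, -0.176, 0.0926]
eef_rot: [-3.129, -0.7, -0.147]
force: [-0.3, -0.7, 0.4]
grip_width: 0.004
grip_force: 0.0
from [ 0.5798 -0.176   0.0926] [-3.12908059 -0.6996318  -0.14717762] t 23.675 F [-0.3 -0.7  0.4] w/row [-0.01 -0.   -0.  ]
0 [ 0.02 -0.01 -0.51]
4 [ 0.02 -0.01 -0.51]
7 [ 0.02 -0.01 -0.51]
```

```bash
python3 -m jog '[[[0.05,0,-0.5,0,0,0],[0.05,0,-0.5,0,0,0],[0,0,-0.6,0,0,0],[0,0,-0.6,0,0,0],[0,0,-0.6,0,0,0],[0,0,-0.6,0,0,0],[0,0,-0.6,0,0,0],[0,0,-0.6,0,0,0],[0,0,0,0,0,0],[0,0,0,0,0,0]]]'
python3 - <<'E'
from h import *
np.set_printoptions(precision=4,suppress=True)
o=load('side');b=snap('side');a0=load('top');a=snap('top')
d=lambda s,box:s['pixels'][box[0]:box[1],box[2]:box[3]].astype(int)
for n,A,C,bx in(('lid side',o,b,(205,250,300,365)),('lid top',a0,a,(190,245,308,350))):
    print(n,abs(d(A,bx)-d(C,bx)).mean(), cv2.phaseCorrelate(d(A,bx).mean(2),d(C,bx).mean(2)))
v,u=np.mgrid[150:260,300:370]
P=bydepth(a,np.c_[u.ravel(),v.ravel()]);q=P[(P[:,2]>.034)&(P[:,2]<.05)&(P[:,0]<.565)&(P[:,0]>.46)]
print('handle',len(q),q.mean(0) if len(q) else None)
v,u=np.mgrid[165:200,320:375];P=bydepth(b,np.c_[u.ravel(),v.ravel()])
q=P[(abs(P[:,0]-.587)<.02)&(abs(P[:,1]+.175)<.02)&(P[:,2]>.02)&(P[:,2]<.1)];print('pad z',len(q),np.percentile(q[:,2],[10,50,90]))
E
```

```text
time_s: 24.92
ee_pos: [0.4942, -0.1652, 0.1998]
eef_rot: [-3.129, -0.701, -0.148]
force: [0.3, -0.1, -0.5]
grip_width: 0.006
grip_force: 0.0
lid side 13.487635327635328 ((-0.05832545877780149, 0.3771294760655408), 0.9214464144125597)
lid top 2.3584415584415583 ((0.5583717251646867, 0.04356969121609211), 1.0028755690306237)
handle 88 [ 0.5228 -0.0137  0.0427]
pad z 92 [0.0613 0.0649 0.0669]
```

```bash
python3 -c "
from plant import order
print(order.hand_in())"
```

```text
the job is handed in; nothing more can be done
None
```

I handed the job in at about 25 s with no verdict returned: the rivet sat within about 2 mm of straight under the punch tip by my camera measurements, the pedal was pushed to its stop (wrist force peaked near 92 N) and measured up again at 65 mm, the lid stayed put, and I saw no contact with the bystanders.

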